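Tape off the handle line of a drawer front

ROBOT

A 7-joint arm with a two-finger parallel gripper is mounted at the origin on the work surface. World frame = base frame: x ahead of the robot, y to its left, z up, the work surface at z = 0. Lengths are in m, angles in degrees, forces in N, time in s.
With the tool pointing down it reaches from about 0.4 to 0.85 m from the base axis. Payload 10.4 kg.
Tool frame: the origin (TCP) lies midway between the tips of the shut fingers; the grasp point (between the pads) lies 19 mm behind it (ctrl.grasp_offset is the distance from the TCP to the grasp point, in m); z points along the fingers, y is the direction in which the jaws open and shut (so a half turn about z gives the same grasp; the last joint's range is limited). The gripper opens to 85 mm and grips with 20 to 120 N. Pads are 22 mm wide; open, the fingers measure 114 mm over their backs; the gripper's body (76 mm by 85 mm) begins 54 mm behind the grasp point. The pads swing forward as they close: fully open they stand 13 mm farther back than shut.
Start: joints at [-70.909, 19.034, -3.707, 83.658, 1.238, 77.344, -5.071], TCP at [0.218, 0.586, 0.231] pointing down, gripper open.
Joint ranges: [-148.97, 148.97], [-28.65, 121.19], [-84.17, 76.75], [9.2, 138.47], [-72.65, 252.65], [3.7, 117.97], [-149.18, 149.18]. Speed limits (degrees/s): [127.2, 127.2, 159.86, 159.86, 180, 180, 180].

INTERFACE

Orientations are given as a 3x3 rotation matrix whose columns are the frame's x, y, z axes.
In Python, from rig import ctrl, viewer, workorder, spotter gives the robot as it stands. Calls block until the motion is done:
- ctrl.move_pose(position, orientation): joint-space move of the TCP to a pose.
- ctrl.movel(position, orientation=None, feed=0.15): straight line of the TCP; orientation=None keeps the orientation; feed is the mean speed in m/s.
- ctrl.set_joints(angles): joint-space move.
- ctrl.move_gripper(opening, newtons=None): finger opening in m; newtons is the grip in N (None keeps the last); returns when the fingers have stopped.
- ctrl.pause(seconds).
- ctrl.ik(position, orientation): joint angles nearest the present ones, or None.
- viewer.camera(name): name is "side" or "top"; returns a dict with "pixels" (480x640x3 uint8, red, green, blue), "vertical_fov" (degrees; the focal length in pixels is half the picture's height over the tangent of half this angle, whatever the lens; pixels are square), "cx", "cy" (the principal point, pixels), "origin" and "orientation" of the camera in the world. Camera axes: x right, y down, z forward; pixel columns grow to the right and rows downward; lengths in m; the calibration is good to about 2 mm. A picture is of the moment at which its call begins. There is no depth.
A pose or a line that the arm cannot do raises ctrl.MotionError and nothing moves.
- workorder.hand_in(): hands the job in, once; it reports no verdict.
Trained networks look in a picture, given as the dict that the camera call returned (one of the last four; its "shot" number tells which), for a name from the list of things; names that differ only in an ending like _2 or _b are one class to them, and where a whole thing is asked for, a point or a joint stands for the part that bears it (a point fixed in the world has none). Each returns a list of dicts, best first, with "conf" (0 to 1); they miss things now and then, are a little off and sometimes report something else, mostly with a low value. They report only what shows in the picture. A call takes as long as a camera call.
- spotter.cut_out(query, picture): "mask" (480x640 bool, what is visible of it) and "box" ([left, top, right, bottom] in pixels, round what is visible of it).
- spotter.mark_of(query, picture): "at" ([row, column] in pixels: a listed point, or the origin of a listed thing).
Readings, each from a call of its own:
- ctrl.read_time(): time.
- ctrl.read_q(): joint angles.
- ctrl.read_joint_velocities(): joint speeds.
- ctrl.read_tau(): joint torques, N m.
- ctrl.read_position(): TCP position.
- ctrl.read_tool_rot(): TCP orientation.
- ctrl.read_wrist_force(): force on the tool from outside, world axes, zero at the start.
- ctrl.read_torque(): the same for the moment, N m.
- ctrl.read_grip_width(): finger opening in m.
Only numpy, scipy, OpenCV 4.12 (cv2) and the standard library are available. Lean on these libraries where they do the work, as an engineer would, in place of code of your own. Each camera call takes 0.05 s, during which the arm holds its last target. There are 200 camera calls.

TASK

Pick up the yellow tape measure, hook its steel end over the dark oak edge of the cream drawer front, and back the case away along the front, against the spring and without pressing it down, until its nose is level with the black line. Then press the case down there gently, just until the stiff red lock plate under it is fully in, and let go: the tape stays locked, hooked over the edge, square and standing on the front with its nose at the line. Leave everything else on the counter alone.

Things in the scene. Friction and masses are not known exactly. Their poses are not given: they have to be found in the camera images.
- tape: Loose yellow and black tape measure, 0.34 to 0.48 kg. Case 92 long (x), 38 wide (y: grip it across this), yellow shell from 1 to 61 mm above the origin, which is central in plan. x: the way the blade comes out (nose at +46 mm); z up. At the start it stands unlocked, blade in, on a dark oak offcut 30 mm high (100 x 70), nose hanging over its end.
- nose (a point): Nose end of the tape's case, centred, level with the underside of the unpressed red lock plate (84 x 34) on which the case stands: 46 mm along x from the origin of tape and 6 mm below it. Axes as tape.
- hook (a point): Bottom of the steel end hook (3 mm thick, 22 wide), on its inner face, the one that bears on an edge. Moves with the blade. With the blade in it lies under the nose, 8 mm lower than the unpressed lock plate's underside, 14 mm below the origin of tape. Axes as tape.
- blade (a joint): How far the blade is out of the case, in m: 0 in (hook's inner face at the nose) to 0.088 (end stop). A spring pulls it in with 2.6 N when in, rising to 5.2 N at the stop.
- lock (a joint): How far the stiff red plate under the case is pushed up into it, in m: 0 out, unlocked; about 0.0045 fully in: it meets the blade at 0.0042 and clamps it once pressed firmly home. It yields only to over 10 N and stays where left. The case weighs 4 N and the taut hook rubbing on the edge takes some 4 N: the wrist feels about 14 N until the plate is in, then a steep rise; 22 N will do.
- panel: Fixed cream drawer front lying face up, 250 (x) by 160 (y), on battens. Origin: on the counter under its middle; +x points to the dark oak edge that the hook goes over. Packing differs: its level top is 30 to 38 mm above the counter and the oak edge's outer face 137 to 145 mm from the origin; neither is measured. Oak is flush with the slab on top and 21 mm deep. The outer face is free below.
- line (a point): Middle of the thin black line across the drawer front (along y), 67 mm from the panel's origin towards the oak edge, so 70 to 78 mm from that edge. Axes as panel; its z is nominal only.
- screwdriver: Loose screwdriver on the counter, leave alone.
- mug: Loose blue mug, 90 high, leave alone.
- handle_a: Loose steel bar handle, 130 long, leave alone.
- handle_b: Second loose steel bar handle, leave alone.
- screw_tub: Loose blue open tub 100 x 70 x 30, leave alone.
- cleaner: Loose green bottle, 170 high, leave alone.

How it is judged (in metres and radians):
On the way, in this order (a step that is already met when the one before it is completed fails the run):
1. the end is hooked over the oak edge and the blade is being drawn out, lock plate still out (value of joint blade above 0.02 m and value of joint lock below 0.002 m and x of hook in the frame of panel between 0.132 and 0.152 m and y of hook in the frame of panel between -0.08 and 0.08 m and z of hook in the frame of panel below 0.033 m), for 0.1 s.
2. still hooked and unlocked, the case has been backed away until its nose is within 8 mm of the black line (x of nose in the frame of line between -0.008 and 0.008 m and value of joint lock below 0.002 m and x of hook in the frame of panel between 0.132 and 0.152 m and y of hook in the frame of panel between -0.08 and 0.08 m and z of hook in the frame of panel below 0.033 m), for 0.1 s.
3. pressed down, the lock plate is in, with the nose on the line (x of nose in the frame of line between -0.008 and 0.008 m and value of joint lock above 0.004 m and x of hook in the frame of panel between 0.132 and 0.152 m and y of hook in the frame of panel between -0.08 and 0.08 m and z of hook in the frame of panel below 0.033 m), for 0.1 s.
At the end, for the whole second after the job is handed in: The tape stands upright (within 0.08 rad) and still on the drawer front, its lock plate in (more than 4 mm), the nose of its case within 8 mm of the black line, its x axis within 0.15 rad of the panel's, its end still hooked over the oak edge, below its top (x of nose in the frame of line between -0.008 and 0.008 m and y of nose in the frame of line between -0.07 and 0.07 m and value of joint lock above 0.004 m and x of hook in the frame of panel between 0.132 and 0.152 m and y of hook in the frame of panel between -0.08 and 0.08 m and z of hook in the frame of panel below 0.029 m and angle between tape's own z axis and vertical below 0.08 rad and angle between the x axis of tape and the x axis of panel, either way round below 0.15 rad and contact force between tape and panel above 2 N and linear speed of tape below 0.01 m/s); the robot touches nothing.
It fails at once if the tape and the drawer front press on each other with more than 40 N (contact force between tape and panel above 40 N).
It fails at once if another thing on the counter is shifted by more than 20 mm (distance of any of screwdriver, mug, handle_a, handle_b, screw_tub, cleaner from where it was at the start of the episode above 0.02 m).
It also fails if it takes over 54 s, if anything falls off the work surface, if the arm or the gripper's body presses on something with over 40 N, if the wrist force passes 120 N, or if a joint passes its speed limit or range.

## Working session

There is one attempt and no reset: what is moved stays moved. The work goes in short steps, each a Python script; the robot and the scene stay as the last script left them, time stands still between calls to the robot, and variables do not carry over. Pictures are saved under pics/ and viewed, about 8 in all and at most 12, crops included, and the job is handed in when it is done.

```bash
mkdir -p pics; ls
python3 - <<'E'
from rig import ctrl,viewer,spotter
import numpy as np,cv2
ims=[]
for n in("top","side"):
    p=viewer.camera(n); cv2.imwrite(f"pics/{n}0.png",p["pixels"][:,:,::-1])
    print(n,p["vertical_fov"],p["cx"],p["cy"],p["origin"],np.round(p["orientation"],4).tolist(),[k for k in p])
    for q in("tape","nose","hook","panel","line"):
        try:
            print(q,[(np.round(d["at"],1).tolist(),round(d["conf"],2)) for d in spotter.mark_of(q,p)][:2])
        except Exception as e: print(q,e)
print(ctrl.read_time(),ctrl.read_tool_rot())
E
```

```text
pics
top 45.684038888890754 325.59401291261946 245.90046847638646 [0.2963076  0.03264863 1.27523409] [[-0.0927, -0.975, 0.2018], [-0.9957, 0.0908, -0.0187], [-0.0001, -0.2027, -0.9792]] ['pixels', 'vertical_fov', 'cx', 'cy', 'origin', 'orientation', 'shot']
tape [([271.2, 189.3], 0.75)]
nose [([260.7, 213.3], 0.7)]
hook [([267.7, 211.7], 0.34)]
panel [([246.6, 366.6], 0.6)]
line [([234.2, 395.7], 0.84), ([166.1, 313.1], 0.51)]
side 52.806455884757476 323.15753129399917 242.27921602863077 [ 0.24238727 -0.71765569  0.50311441] [[0.9241, -0.2014, 0.3249], [-0.382, -0.4579, 0.8027], [-0.0129, -0.8659, -0.5001]] ['pixels', 'vertical_fov', 'cx', 'cy', 'origin', 'orientation', 'shot']
tape [([192.6, 271.2], 0.65)]
nose [([199.0, 281.2], 0.94)]
hook [([205.2, 278.8], 0.47)]
panel [([289.8, 350.6], 0.73)]
line [([289.8, 350.3], 0.72), ([293.8, 372.2], 0.61)]
0.6 [[-9.37345490e-01  3.48401251e-01  3.34450253e-05]
 [ 3.48401253e-01  9.37345487e-01  7.59028679e-05]
 [-4.90488933e-06  8.27994996e-05 -9.99999997e-01]]
```

View pics/top0.png

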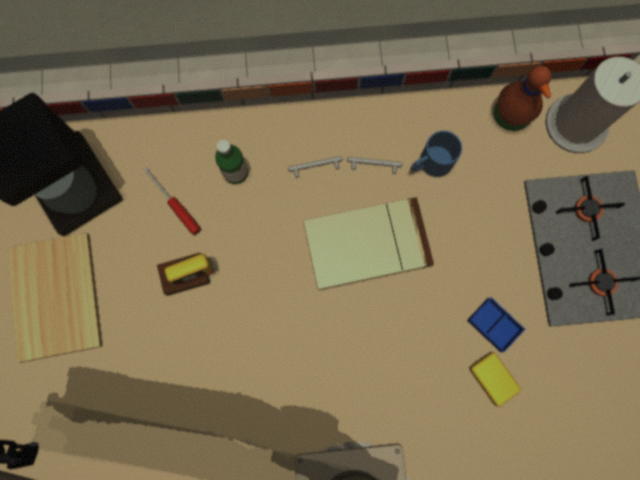

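View pics/side0.png

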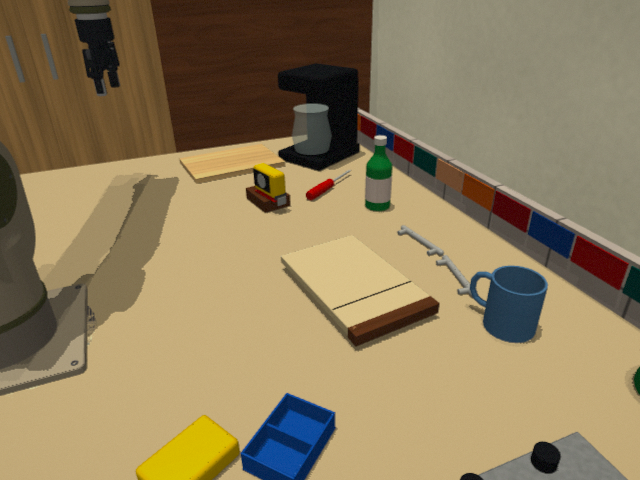

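```bash
cat > h.py <<'E'
import numpy as np,cv2
from rig import ctrl,viewer,spotter,workorder
def ray(p,uv):
    f=240/np.tan(np.radians(p["vertical_fov"]/2))
    d=np.array([(uv[0]-p["cx"])/f,(uv[1]-p["cy"])/f,1.])
    return np.array(p["origin"]),np.array(p["orientation"])@d
def atz(p,uv,z):
    o,d=ray(p,uv); return o+d*(z-o[2])/d[2]
def proj(p,X):
    f=240/np.tan(np.radians(p["vertical_fov"]/2))
    c=(np.atleast_2d(X)-p["origin"])@np.array(p["orientation"])
    return np.c_[c[:,0]/c[:,2]*f+p["cx"],c[:,1]/c[:,2]*f+p["cy"]]
def tri(p1,u1,p2,u2):
    o1,d1=ray(p1,u1);o2,d2=ray(p2,u2)
    s=np.linalg.lstsq(np.c_[d1,-d2],o2-o1,rcond=None)[0]
    a=o1+s[0]*d1;b=o2+s[1]*d2
    return (a+b)/2,np.linalg.norm(a-b)
E
python3 - <<'E'
from h import *
import pickle
S=[]
for n,(l,t,r,b),k in(("top",(300,190,440,295),5),("side",(275,232,445,345),4.5)):
    p=viewer.camera(n);S.append(p)
    c=cv2.resize(p["pixels"][t:b,l:r,::-1],None,fx=k,fy=k,interpolation=cv2.INTER_CUBIC)
    for i in range(l,r,20):
        cv2.putText(c,str(i),(int((i-l)*k),10),0,.35,(0,0,255));cv2.line(c,(int((i-l)*k),12),(int((i-l)*k),20),(0,0,255))
    for j in range(t,b,10):
        cv2.putText(c,str(j),(0,int((j-t)*k)),0,.35,(0,0,255));cv2.line(c,(25,int((j-t)*k)),(32,int((j-t)*k)),(0,0,255))
    cv2.imwrite(f"pics/panel_{n}.png",c)
    m=spotter.cut_out("tape",p)[0];print(n,m["box"],m["conf"])
    hsv=cv2.cvtColor(p["pixels"],cv2.COLOR_RGB2HSV)
    l,t,r,b=[int(v) for v in m["box"]]
    Y=cv2.inRange(hsv,(22,170,60),(35,255,255)); Z=np.zeros_like(Y);Z[t-8:b+8,l-8:r+8]=Y[t-8:b+8,l-8:r+8]
    pts=cv2.findNonZero(Z);print(len(pts),cv2.boxPoints(cv2.minAreaRect(pts)).round(1).tolist())
    p["tapeY"]=Z
pickle.dump(S,open("S.pkl","wb"))
E
```

```text
top [163.7, 256.3, 215.7, 282.6] 0.94
487 [[162.8000030517578, 266.0], [206.10000610351562, 252.0], [211.39999389648438, 268.29998779296875], [168.10000610351562, 282.29998779296875]]
side [253.3, 164.9, 287.1, 206.8] 0.92
564 [[245.3000030517578, 181.60000610351562], [258.1000061035156, 158.6999969482422], [292.0, 177.60000610351562], [279.29998779296875, 200.5]]
```

View pics/panel_top.png

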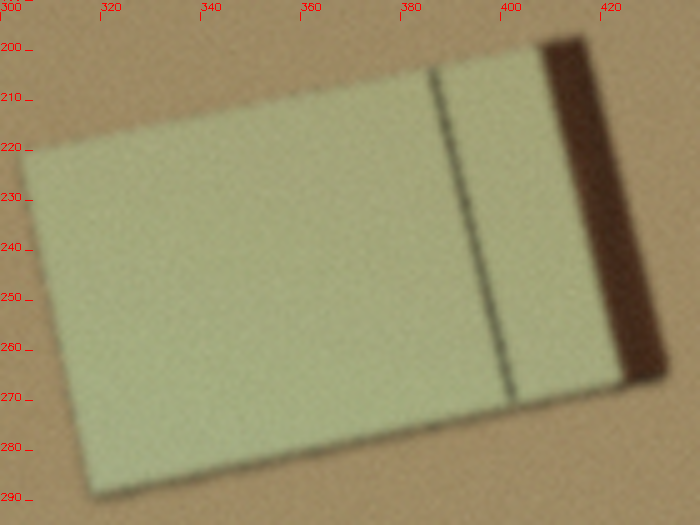

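View pics/panel_side.png

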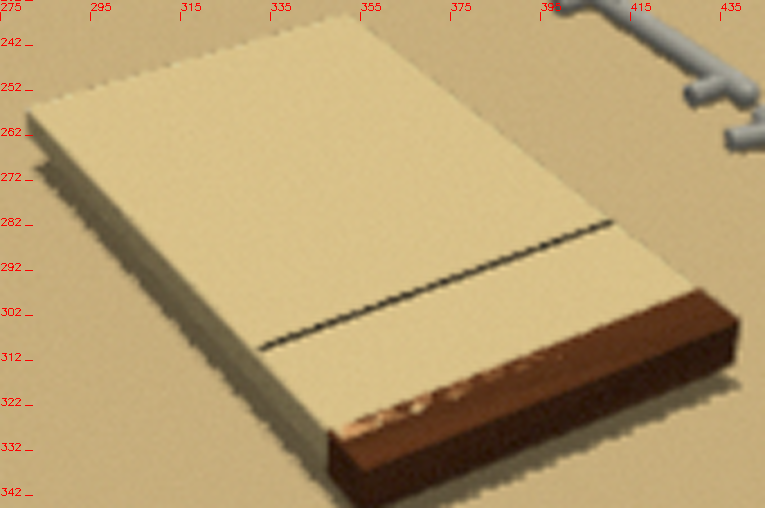

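```bash
cat > fit.py <<'E'
from h import *
import pickle
from scipy.optimize import least_squares,minimize
T,S=pickle.load(open("S.pkl","rb"))
tp=np.array([(22,152),(92,492),(432,68),(513,402),(583,37),(667,373)])
sd=np.array([(350,13),(28,113),(613,221),(258,350),(738,320),(363,472)])
tp=(tp+.5)/5-.5+[300,190]; sd=(sd+.5)/4.5-.5+[275,232]
def pts(v):
    x,y,a,z,e,b=v;c,s=np.cos(a),np.sin(a)
    # +x panel; A,line,oak "top-image top" side = sign
    P=[(q,w) for q in(b,.067,e) for w in(.08,-.08)]
    return np.array([(x+c*q-s*w,y+s*q+c*w,z) for q,w in P])
def res(v,full=1):
    r=np.r_[(proj(T,pts(v[:6])+np.r_[v[6:8],0])-tp).ravel(),(proj(S,pts(v[:6])-np.r_[v[6:8],0])-sd).ravel()]
    return np.r_[r,(v[6:8])/.0015,(v[3]-.034)/.003]
c0=atz(T,(366,246),.034)
r=least_squares(res,[c0[0],c0[1],-1.8,.034,.141,-.125,0,0]) if 0 else least_squares(res,[c0[0],c0[1],np.radians(-78),.034,.141,-.125,0,0])
print("panel",r.x.round(4),np.degrees(r.x[2]),np.abs(r.fun).max());print(r.fun[:24].reshape(12,2).round(2).tolist())
E
python3 - <<'E'
from fit import *
M=[]
for n in("top","side"):
    p=viewer.camera(n);m=spotter.cut_out("tape",p)[0]["mask"];M.append((p,m.astype(float)))
    for q in("tape","nose","hook"): print(n,q,[(np.round(d["at"],1).tolist(),round(d["conf"],2)) for d in spotter.mark_of(q,p)][:1])
def box(v):
    x,y,a=v[:3];c,s=np.cos(a),np.sin(a)
    return np.array([(x+c*q-s*w,y+s*q+c*w,.036+h) for q in(-.046,.046) for w in(-.019,.019) for h in(.001,.061)])
def cost(v,show=0):
    t=0
    for i,(p,m) in enumerate(M):
        h=cv2.convexHull((proj(p,box(v))*16).astype(np.float32)+8)
        I=np.zeros((480*4,640*4),np.uint8);cv2.fillConvexPoly(I,(h/4*16).astype(np.int32)//16,1)
        I=cv2.resize(I.astype(np.float32),(640,480),interpolation=cv2.INTER_AREA)
        k=np.abs(I-m).sum()/m.sum();t+=k
        if show:print(k)
    return t
c0=atz(T,(187,267),.095)
for c in [0]:
    f=None
    for a in(-95,-85,-75,-65):
        g=minimize(cost,[c0[0],c0[1],np.radians(a)],method="Nelder-Mead",options=dict(initial_simplex=[[c0[0],c0[1],np.radians(a)],[c0[0]+.01,c0[1],np.radians(a)],[c0[0],c0[1]+.01,np.radians(a)],[c0[0],c0[1],np.radians(a+8)]]))
        print(a,g.x.round(4),np.degrees(g.x[2]).round(1),g.fun)
        if f is None or g.fun<f.fun:f=g
cost(f.x,1)
tiles=[]
for p,m in M:
    im=p["pixels"][:,:,::-1].copy();u=proj(p,box(f.x));c=u.mean(0).astype(int)
    l,t=c-[32,40];k=7
    z=cv2.resize(im[t:t+80,l:l+57],None,fx=k,fy=k,interpolation=cv2.INTER_CUBIC)
    U=((u-[l,t]+.5)*k).astype(int)
    for i,j in[(0,1),(2,3),(4,5),(6,7),(0,2),(1,3),(4,6),(5,7),(0,4),(1,5),(2,6),(3,7)]:cv2.line(z,tuple(map(int,U[i])),tuple(map(int,U[j])),(0,0,255),1)
    tiles.append(z)
cv2.imwrite("pics/tape.png",np.hstack(tiles))
q=tri(M[0][0],(189.3,271.2),M[1][0],(271.2,192.6));print(q)
E
```

```text
panel [ 5.5270e-01 -8.0300e-02 -1.4527e+00  2.7800e-02  1.3800e-01 -1.2250e-01
  4.0000e-04  1.1000e-03] -83.23220278139864 2.063472459788965
[[-0.06, -0.31], [0.61, 0.61], [-0.33, -0.46], [0.1, 0.8], [-0.17, -0.56], [0.38, -0.02], [0.23, 0.17], [-0.32, -0.99], [0.67, 0.11], [-0.97, 0.49], [0.56, -0.19], [-0.13, -0.69]]
top tape [([272.7, 191.8], 0.63)]
top nose [([258.7, 214.4], 0.56)]
top hook [([267.9, 210.5], 0.53)]
side tape [([192.2, 271.0], 0.64)]
side nose [([200.9, 283.3], 0.77)]
side hook [([447.3, 289.3], 0.74)]
-95 [ 0.5212  0.3034 -1.3993] -80.2 0.35436432077787217
-85 [ 0.5207  0.3036 -1.3961] -80.0 0.35711495799112625
-75 [ 0.5212  0.3033 -1.4071] -80.6 0.35531542056074766
-65 [ 0.5212  0.3038 -1.3934] -79.8 0.3535447937317096
0.14988317757009345
0.20366161616161615
(array([0.52592638, 0.31430348, 0.02845359]), np.float64(0.0033497462901989562))
```

View pics/tape.png

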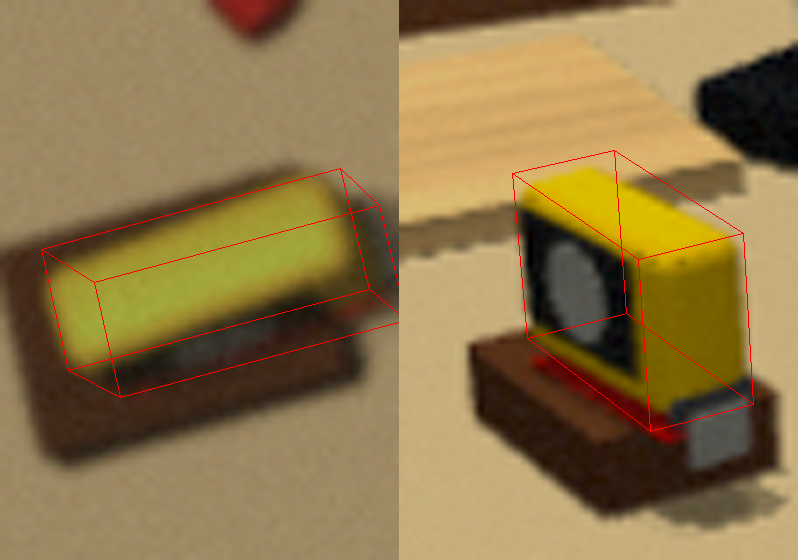

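Run:
```python
from fit import *
for zf in(.03,.034,.038):
    rr=least_squares(lambda v:res(np.r_[v[:3],zf,v[3:]]),np.delete(r.x,3))
    v=rr.x;print(zf,v.round(4),np.degrees(v[2]).round(2),"cost",rr.cost.round(2),"edge-line",(v[3]-.067).round(4))
hsv=cv2.cvtColor(T["pixels"],cv2.COLOR_RGB2HSV)
Y=(T["tapeY"]>0)
# keep largest component
n,L,st,cn=cv2.connectedComponentsWithStats(Y.astype(np.uint8));i=1+st[1:,4].argmax()
vv,uu=np.nonzero(L==i);X=np.array([atz(T,(a,b),.097)[:2] for a,b in zip(uu,vv)])
c=X.mean(0);w,V=np.linalg.eigh(np.cov((X-c).T));d=V[:,1];d=d if d[1]<0 else -d
print("tape",c,(X.min(0)+X.max(0))/2,np.degrees(np.arctan2(d[1],d[0])),np.sqrt(w*12))
def R(a,s=1):
    y=s*np.array([-np.sin(a),np.cos(a),0]);z=np.array([0,0,-1.]);return np.c_[np.cross(y,z),y,z]
a=np.arctan2(d[1],d[0])
for s in(1,-1):
    print(s,ctrl.ik([c[0],c[1],.15],R(a,s)),ctrl.ik([.5656,-.19,.06],R(r.x[2],s)),ctrl.ik([.555,-.12,.05],R(r.x[2],s)))
print(ctrl.read_time(),ctrl.read_wrist_force())
```

```text
panel [ 5.5270e-01 -8.0300e-02 -1.4527e+00  2.7800e-02  1.3800e-01 -1.2250e-01
  4.0000e-04  1.1000e-03] -83.23220278139864 2.063472459788965
[[-0.06, -0.31], [0.61, 0.61], [-0.33, -0.46], [0.1, 0.8], [-0.17, -0.56], [0.38, -0.02], [0.23, 0.17], [-0.32, -0.99], [0.67, 0.11], [-0.97, 0.49], [0.56, -0.19], [-0.13, -0.69]]
0.03 [ 5.5180e-01 -8.1400e-02 -1.4526e+00  1.3780e-01 -1.2210e-01  7.0000e-04
  2.2000e-03] -83.23 cost 6.22 edge-line 0.0708
0.034 [ 5.5020e-01 -8.3300e-02 -1.4523e+00  1.3740e-01 -1.2130e-01  1.4000e-03
  4.4000e-03] -83.21 cost 12.05 edge-line 0.0704
0.038 [ 0.5486 -0.0853 -1.4521  0.1371 -0.1204  0.002   0.0066] -83.2 cost 23.5 edge-line 0.0701
tape [0.52175662 0.30334932] [0.52034398 0.30248647] -76.59863017518698 [0.03782332 0.09473413]
1 [-47.4209522   19.68848881  15.93366516  93.88342944  -5.75667722
  67.23292935 -16.73983436] [-23.6719854   32.05961662  49.06473489 100.72020001 -27.56991885
  60.04234857  42.0471108 ] [-32.71921141  29.76925273  50.46696062 105.59024045 -27.01219636
  57.47279924  35.82313148]
-1 [ 15.91410129  38.74713805 -71.32269475  90.42143817  37.29656523
  78.10240864 133.82435178] [ -33.65877661   42.53462792   66.31761497  101.11923619  -42.71052825
   65.88624785 -126.98978858] [ -42.46227169   39.74436261   66.47052076  105.94921742  -41.21894713
   62.82529062 -133.41152266]
1.3 [-0.59202031  0.26259753 -0.4619796 ]
```

```bash
cat >> h.py <<'E'
def R(a):
    y=np.array([-np.sin(a),np.cos(a),0]);z=np.array([0,0,-1.]);return np.c_[np.cross(y,z),y,z]
AT=np.radians(-76.6); AP=np.radians(-83.2)
ux=np.array([np.cos(AP),np.sin(AP),0])
def F():
    return np.mean([ctrl.read_wrist_force() for _ in range(3)],0)
E
python3 - <<'E'
from h import *
c=[.5213,.303]
ctrl.move_pose([*c,.16],R(AT))
ctrl.movel([*c,.054],feed=.1)
f0=F()
ctrl.move_gripper(.03,90)
print(ctrl.read_grip_width(),f0,F(),ctrl.read_time())
ctrl.movel([*c,.11],feed=.1)
ctrl.pause(.2);print(F(),ctrl.read_grip_width(),ctrl.read_position(),ctrl.read_time())
p=viewer.camera("side");q=viewer.camera("top")
cv2.imwrite("pics/g.png",np.hstack([cv2.resize(p["pixels"][90:230,200:335,::-1],None,fx=3,fy=3),cv2.resize(q["pixels"][210:350,130:260,::-1],None,fx=3,fy=3)]))
E
```

```text
0.03718010033259824 [0.26819673 0.34036569 0.49262494] [-0.29017732 -0.69592661  3.01745562] 4.5583
[ 0.05333672 -0.35176059 -4.27299452] 0.03736406413491536 [0.52089515 0.30273336 0.10917697] 5.4667
```

View pics/g.png

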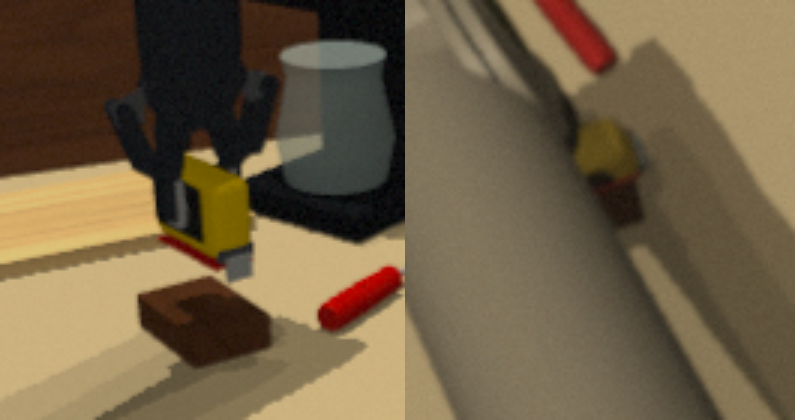

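```bash
cat >> h.py <<'E'
PO=np.array([.5525,-.0805,0])
E
python3 - <<'E'
from h import *
c=PO+ux*.107
ctrl.move_pose([*c[:2],.13],R(AP))
ctrl.movel([*c[:2],.067],R(AP),feed=.08)
ctrl.pause(.4);f0=F();print("free",f0,ctrl.read_position(),ctrl.read_time())
z=.067
while z>.049:
    z-=.001 if z>.062 else .0005
    ctrl.movel([*c[:2],z],R(AP),feed=.02);ctrl.pause(.1)
    d=F()-f0
    if d[2]>1.5: break
print(z,d,ctrl.read_position(),ctrl.read_time())
p=viewer.camera("side");q=viewer.camera("top")
cv2.imwrite("pics/e.png",np.hstack([cv2.resize(p["pixels"][230:370,290:450,::-1],None,fx=3,fy=3),cv2.resize(q["pixels"][190:330,360:460,::-1],None,fx=3,fy=3)]))
E
```

```text
free [ 0.79645    -0.05096976 -4.23760212] [ 0.56527332 -0.18673188  0.06716042] 8.6917
0.05399999999999999 [-3.1588476   0.46475774  7.92634144] [ 0.56521724 -0.18675391  0.05430587] 16.0417
```

View pics/e.png

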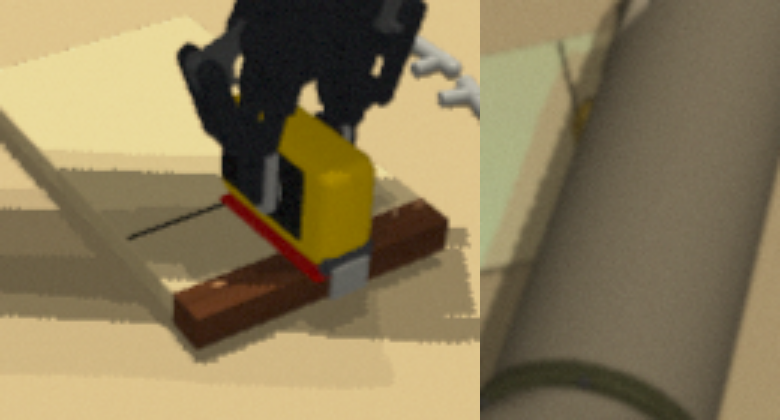

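Run:
```python
from h import *
c=PO+ux*.107
ctrl.movel([*c[:2],.0552],R(AP),feed=.02);ctrl.pause(.3);f0=F();print("hover",f0,ctrl.read_time())
s=.107
log=[]
while s>.083:
    s-=.004 if s>.1035 else .0015
    c=PO+ux*s
    ctrl.movel([*c[:2],.0552],R(AP),feed=.03);ctrl.pause(.08)
    d=F()-f0;log.append((round(s,4),(d@ux).round(2),d[2].round(2)))
    if d@ux>1.8: break
print(log,ctrl.read_position(),ctrl.read_time())
```

```text
hover [ 0.46230972  0.44584042 -4.10533979] 16.6917
[(0.103, np.float64(1.02), np.float64(-0.05)), (0.1015, np.float64(0.93), np.float64(0.16)), (0.1, np.float64(0.91), np.float64(-0.17)), (0.0985, np.float64(-0.07), np.float64(0.7)), (0.097, np.float64(0.23), np.float64(0.08)), (0.0955, np.float64(2.57), np.float64(-0.65))] [ 0.56377144 -0.17584954  0.05522712] 18.725
```

Run:
```python
from h import *
for s in(.07,.05,.035,.0245):
    c=PO+ux*s
    ctrl.movel([*c[:2],.0552],R(AP),feed=.05);ctrl.pause(.3)
    f=F();print(s,(f@ux).round(2),f.round(2),ctrl.read_time())
print(ctrl.read_position())
p=viewer.camera("side")
for q in("nose","hook","line","tape"):print(q,[(np.round(d["at"],1).tolist(),round(d["conf"],2)) for d in spotter.mark_of(q,p)][:3])
import pickle;pickle.dump(p,open("P2.pkl","wb"))
l,t,k=290,225,5.2
z=cv2.resize(p["pixels"][t:t+115,l:l+152,::-1],None,fx=k,fy=k,interpolation=cv2.INTER_CUBIC)
cv2.imwrite("pics/line.png",z)
```

```text
0.07 3.79 [-0.25 -3.84 -4.78] 19.6833
0.05 3.94 [-1.11 -4.1  -4.47] 20.5333
0.035 4.43 [-0.98 -4.58 -4.8 ] 21.2833
0.0245 5.11 [-1.07 -5.28 -4.03] 21.9417
[ 0.55548358 -0.10541449  0.05527265]
nose [([293.4, 373.9], 0.71)]
hook [([322.0, 400.2], 0.61)]
line [([292.8, 372.3], 0.64)]
tape [([276.8, 360.2], 0.57)]
```

View pics/line.png

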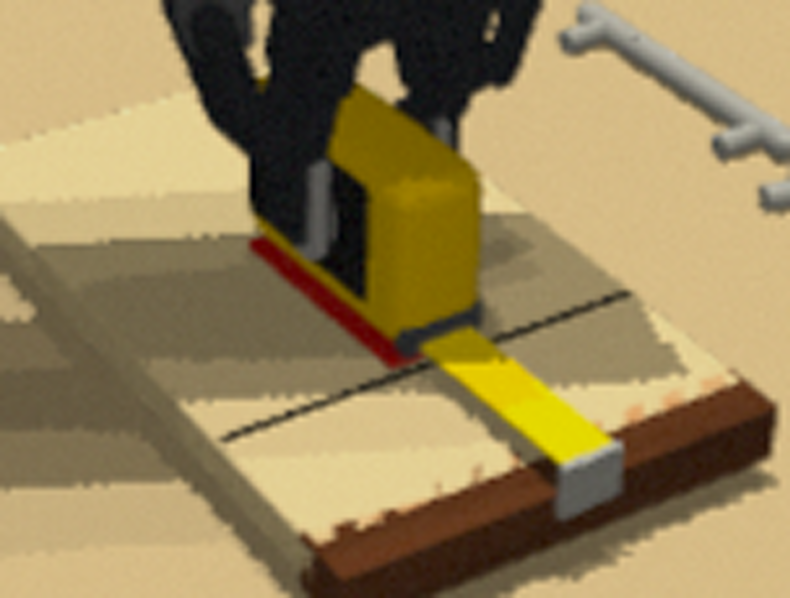

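Run:
```python
from h import *
c=PO+ux*.0245
z=.0552;log=[]
while z>.0465:
    z-=.0004 if z>.0512 else .0002
    ctrl.movel([*c[:2],z],R(AP),feed=.01);ctrl.pause(.04)
    f=F();log.append((round(z*1e3,1),f[2].round(1),(f@ux).round(1)))
    if f[2]>20.5: break
print(*log);print(ctrl.read_position(),ctrl.read_time())
```

```text
(54.8, np.float64(-3.5), np.float64(5.4)) (54.4, np.float64(-2.6), np.float64(4.7)) (54.0, np.float64(-1.1), np.float64(4.8)) (53.6, np.float64(2.7), np.float64(4.9)) (53.2, np.float64(4.1), np.float64(4.1)) (52.8, np.float64(6.4), np.float64(4.3)) (52.4, np.float64(7.1), np.float64(3.8)) (52.0, np.float64(5.9), np.float64(4.4)) (51.6, np.float64(7.2), np.float64(4.4)) (51.2, np.float64(6.9), np.float64(3.7)) (50.8, np.float64(8.0), np.float64(4.2)) (50.6, np.float64(7.2), np.float64(3.9)) (50.4, np.float64(7.8), np.float64(3.7)) (50.2, np.float64(7.7), np.float64(3.6)) (50.0, np.float64(7.3), np.float64(4.4)) (49.8, np.float64(7.6), np.float64(4.3)) (49.6, np.float64(7.2), np.float64(4.5)) (49.4, np.float64(8.0), np.float64(3.9)) (49.2, np.float64(8.0), np.float64(4.0)) (49.0, np.float64(9.1), np.float64(4.2)) (48.8, np.float64(10.4), np.float64(3.2)) (48.6, np.float64(11.2), np.float64(1.8)) (48.4, np.float64(13.4), np.float64(2.3)) (48.2, np.float64(15.2), np.float64(3.5)) (48.0, np.float64(16.4), np.float64(1.8)) (47.8, np.float64(17.9), np.float64(1.7)) (47.6, np.float64(20.8), np.float64(1.0))
[ 0.55620792 -0.10545163  0.04981649] 30.0667
```

Run:
```python
from h import *
import pickle
c=PO+ux*.0245
ctrl.movel([*c[:2],.0492],R(AP),feed=.01);ctrl.pause(.1);f=F();print(f,f@ux,ctrl.read_position())
ctrl.move_gripper(.07);ctrl.pause(.2)
ctrl.movel([*c[:2],.17],R(AP),feed=.12)
ctrl.move_pose([.42,.25,.28],R(AP));ctrl.pause(.2)
print(ctrl.read_time(),ctrl.read_position())
p=viewer.camera("side");q=viewer.camera("top")
for n,v in(("side",p),("top",q)):
  for k in("nose","hook","line"):print(n,k,[(np.round(d["at"],1).tolist(),round(d["conf"],2)) for d in spotter.mark_of(k,v)][:2])
cv2.imwrite("pics/end.png",np.hstack([cv2.resize(p["pixels"][230:345,290:450,::-1],None,fx=2.6,fy=2.6,interpolation=2),cv2.resize(q["pixels"][190:305,300:440,::-1],None,fx=2.6,fy=2.6,interpolation=2)]))
```

```text
[-1.20106553 -5.26915069  1.11765347] 5.0898739636933055 [ 0.55619024 -0.10557993  0.05004462]
33.9167 [0.42046396 0.24923619 0.27978173]
side nose [([297.1, 374.2], 0.66)]
side hook [([323.9, 402.4], 0.58)]
side line [([294.5, 372.2], 0.64), ([294.6, 376.5], 0.53)]
top nose [([231.2, 394.1], 0.6)]
top hook [([230.3, 421.5], 0.63)]
top line [([233.9, 394.7], 0.9)]
```

View pics/end.png

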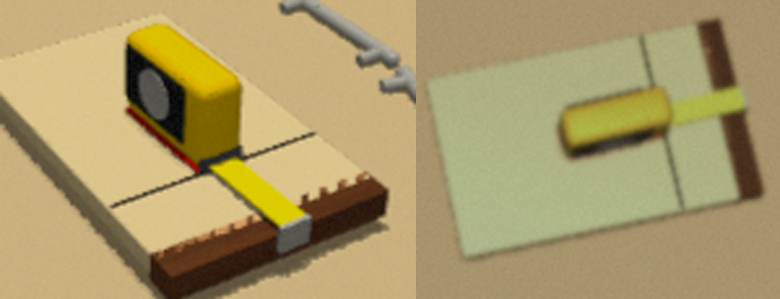

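Run:
```python
from rig import workorder
print(workorder.hand_in())
```

```text
the job is handed in; nothing more can be done
None
```

The tape measure is locked on the drawer front, hooked over the oak edge and standing upright with its nose at the black line. I handed the job in at about 34 s of the 54 s allowed; no verdict is reported.

**What I did**
- I gripped the tape and felt for the drawer front with the nose past the edge. The plate met the front at about 30 mm above the counter.
- I then raised it about 1 mm and backed away along the front. The hook caught and I drew the blade out about 71.5 mm, with the pull rising to about 5 N.
- I pressed down until the plate had travelled about 4.5 mm and the force rose steeply, to 20.8 N at the wrist. After easing off, I let go and moved the arm clear.

**Last checks**
- **After release:** the picture shows the case upright, square and still hooked. The blade stayed out against the spring with nothing holding it, so the lock appears to be in.
- **Nose position:** by eye from the pictures, the nose is within about 2 mm of the line. The detector's nose and line marks agree along the front to within a few millimetres.

**What disagreed or was not clean**
- **Panel height:** the camera fit put the top at 28 mm, below the stated 30 to 38 mm, so I used the height found by touch.
- **First touch:** contact reached about 8 N in one step, more than I intended but under the 10 N at which the plate yields.
- **Press plateau:** I measured about 12 N above the free reading, where 14 N was expected.
- **Other objects:** I did not measure their positions afterwards. I felt no unexpected contact, and the handles look unmoved in the last picture.

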